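# Feel the wells for a broken plug, then seat the barrel in the clear one

## Robot

A 6-joint arm with a two-finger parallel gripper is mounted at the origin on the work surface. World frame = base frame: x ahead of the robot, y to its left, z up, the work surface at z = 0. Lengths are in m, angles in rad, forces in N, time in s.
With the tool pointing down it reaches from about 0.35 to 0.975 m from the base axis. Payload 4.9 kg.
Tool frame: the origin (TCP) lies midway between the tips of the shut fingers; the grasp point (between the pads) lies 19 mm behind it; z points along the fingers, y is the line along which they close (so a half turn about z gives the same grasp; the last joint's range is limited). The gripper opens to 85 mm and grips with 20 to 120 N. Pads are 22 mm wide; open, the fingers measure 114 mm over their backs; the gripper's body (76 mm by 85 mm) begins 54 mm behind the grasp point. The pads swing forward as they close: fully open they stand 13 mm farther back than shut.
Start: joints at [-1.422, 0.053, 1.613, -0, 1.476, -0.119], TCP at [0.165, -0.603, 0.231] pointing down, gripper open.
Joint ranges: [-3.01, 3.01], [-1.01, 2.22], [0.06, 2.58], [-1.02, 4.17], [0.09, 2.62], [-3.14, 3.14]. Speed limits (rad/s): [2.57, 2.57, 3.14, 3.14, 3.14, 3.14].

## Interface

Orientations are given as a unit quaternion [w, x, y, z].
In Python, from plant import state, grab_frame, job_done, cut_out, place_of gives the robot as it stands.
- The arm moves only by the tool jog_arm, never from a script. Its argument "motion" is text: rows parted by semicolons, each of 7 numbers parted by spaces: the opening in per cent of the stroke, from 0 (shut) to 100 (fully open), then the shift along the tool's x, y, z as a fraction of full scale, then the turn, a rotation vector about the tool's x, y, z as a fraction of full scale. A call has exactly 5 rows; each row is the pose to reach, as a shift and turn from the pose commanded when the call began, along the tool's axes at that moment; what a row does not reach only later rows make up. Full scale, the value 1, is 50 cm for a shift and 1.5 rad for a turn. A row lasts 1/8 s, in which the tool goes at most 62.5 mm and 10.7 degrees, less where a joint would pass 70% of its speed; a pose out of reach is approached as far as the arm can. A call with a number of a shift or a turn outside -1 to 1 is refused whole. A call with a gripper value outside its range is refused whole. The fingers move at their own pace and stop on an object; the grip force is fixed at half the most. Time passes only in rows, so rows that repeat a pose let the fingers close, or fill a call up. It gives the time, the measured TCP pose, the force, the opening and the grip force at its end, in the units of the state.
- state(): the state, without advancing time (a new reading comes with each control period).
- grab_frame(name): name is "side" or "top" or "wrist"; returns a dict with "color" (400x640x3 uint8, red, green, blue), "range_z" (400x640 float32, m along the optical axis (not along the pixel's ray), 0 where there is no reading), "intrinsics" (3x3 intrinsics, pixels), "world_from_camera" (4x4, takes a point from camera to world coordinates). Camera axes: x right, y up, looking along -z (the intrinsics and any distortion apply to the point x, -y, -z); pixel columns grow to the right and rows downward; lengths in m; the calibration is good to about 2 mm. A picture is of the moment at which its call begins.
- job_done(): hands the job in; it is judged then, once.
Trained networks look in the newest picture that a camera, given by its name, has taken for a name from the list of things; names that differ only in an ending like _2 or _b are one class to them, and where a whole thing is asked for, a point or a joint stands for the part that bears it (a point fixed in the world has none). Each returns a list of dicts, best first, with "p" (0 to 1); they miss things now and then, are a little off and sometimes report something else, mostly with a low value. They report only what shows in the picture. A call takes as long as a camera call.
- cut_out(camera, thing): "pixels" (400x640 bool, what is visible of it).
- place_of(camera, thing): "at" ([x, y, z] in m, in world coordinates, good to about 4 mm: a listed point, or the origin of a listed thing).
The state is a dict: "time": time; "joint_pos": joint angles; "joint_vel": joint speeds; "joint_efforts": joint torques, N m; "tool_pos": TCP position; "tool_rot": TCP orientation; "contact_force": force on the tool from outside, world axes, zero at the start; "ft_torque": the same for the moment, N m; "gripper_width": opening from 0.0 (shut) to 1.0 (fully open); "grasp_force": force on a finger pad.
Only numpy, scipy, OpenCV 4.12 (cv2) and the standard library are available. Lean on these libraries where they do the work, as an engineer would, in place of code of your own. Each camera call takes 0.05 s, during which the arm holds its last target. There are 200 camera calls.

## Task

Two of the three wells in the assembly block still have a broken-off plug lying at the bottom, and one is clear: take the feeler rod out of the caddy and feel down the wells with it until it touches the bare floor of the clear one, then stand the feeler back upright in its own hole of the caddy. Then push the wooden barrel past the sprung nub fully home, down to the floor of that clear well, and let go of it. Work gently, pressing on the block with no more than 25 N at any time, and leave the glue bottle, the jar, the bin and the offcut where they are.

Things in the scene. Friction and masses are not known exactly. Their poses are not given: they have to be found in the camera images.
- block: block of mid-brown wood screwed to the bench, 70 (x) x 190 (y) x 75 mm high; origin at the centre of its underside, z up; on either side of the bench, opposite the caddy. Three round wells in a row along y, each 22 mm wide, 60 mm deep, flat floor, 2 mm chamfer at the mouth. A loose plug, 18.6 mm wide and 20 or 26 mm tall, lies in two wells, which vary and are not measured
- block_hole0 (a point): centre of the mouth of the well at -60 mm along the block's y axis, on the block's top face, z up. Things lowered into any well stop 34 or 40 mm below the mouth if a plug lies there, 60 mm below if it is clear
- block_hole1 (a point): centre of the mouth of the middle well, on the block's top face, z up. In every well, 24 mm below the mouth on the block's +x side, a steel ball nub (16 mm ball) stands 2.5 mm into the bore, on a soft sideways spring (about 3 N at rest, 4 to 6 N sideways when the barrel passes); the feeler passes it freely
- block_hole2 (a point): centre of the mouth of the well at +60 mm along the block's y axis, on the block's top face, z up
- caddy: plywood caddy, screwed to the bench, 65 (x) x 150 (y) x 40 mm high, origin at the centre of its underside, z up; two round holes, both 30 mm deep
- caddy_hole0 (a point): centre of the mouth of the feeler's own hole (15 mm wide, 30 mm deep), on the caddy's top face, 45 mm towards the caddy's +y; the feeler stands in it at the start
- caddy_hole1 (a point): centre of the mouth of the barrel's hole (23 mm wide, 30 mm deep), on the caddy's top face, 45 mm towards the caddy's -y; the barrel stands in it at the start
- feeler: feeler: a round steel rod 12 mm wide and 78 mm long with a round dark wooden handle above it, 25 mm wide and 45 mm tall (78 to 123 mm above the tip), 0.09 kg; origin at the centre of its lower tip, z up along the rod to the handle. It stands upright in the caddy
- barrel: turned pen barrel of pale wood, a plain round rod 20 mm wide, 100 mm long, lower 7 mm tapered to 15 mm, about 0.05 kg; origin at the centre of its lower end, z up along it. It stands upright in the caddy; when home it sticks out 40 mm above the block. Dropped, it hangs at the nub; pushed, it drags with 2 to 6 N. A wrist may read some 5 N less than the block feels
- glue: white glue bottle, 36 mm wide, 95 mm tall, standing on the bench near the robot; leave alone; origin under its centre
- bin: grey open plastic bin, 90 x 150 x 50 mm high, on the far side of the bench; leave alone; origin under its centre
- jar: clear jar with a green lid, 64 mm wide, 80 mm tall; leave alone; origin under its centre
- offcut: dark square stick, 110 x 20 x 20 mm, lying on the bench; leave alone; origin under its centre

How it is judged:
On the way, in this order (a step that is already met when the one before it is completed fails the run):
1. the feeler's tip touches the floor of the clear well (within 4 mm of it) (((horizontal distance between feeler and block_hole0 below 0.007 m and z of feeler in the frame of block_hole0 below -0.056 m) or (horizontal distance between feeler and block_hole1 below 0.007 m and z of feeler in the frame of block_hole1 below -0.056 m) or (horizontal distance between feeler and block_hole2 below 0.007 m and z of feeler in the frame of block_hole2 below -0.056 m))), for 0.1 s.
2. the feeler stands in its own hole of the caddy again, let go (horizontal distance between feeler and caddy_hole0 below 0.006 m and z of feeler in the frame of caddy_hole0 below -0.026 m and angle between feeler's own z axis and vertical below 0.2 rad and contact force between the fingers and feeler below 0.2 N), for 0.1 s.
3. the barrel is fully home in the clear well (within 3 mm of its floor) (((horizontal distance between barrel and block_hole0 below 0.004 m and z of barrel in the frame of block_hole0 below -0.057 m) or (horizontal distance between barrel and block_hole1 below 0.004 m and z of barrel in the frame of block_hole1 below -0.057 m) or (horizontal distance between barrel and block_hole2 below 0.004 m and z of barrel in the frame of block_hole2 below -0.057 m)) and angle between barrel's own z axis and vertical below 0.08 rad), for 0.2 s.
At the end, for the whole second after the job is handed in: The barrel is upright (0.08 rad) and released in the clear well, lower end within 3 mm of its floor and 4 mm of its axis; the feeler stands released in its caddy hole, tip at least 26 mm below the mouth, within 6 mm of its axis, leaning under 0.2 rad; both at rest (all of step 3 and horizontal distance between feeler and caddy_hole0 below 0.006 m and z of feeler in the frame of caddy_hole0 below -0.026 m and angle between feeler's own z axis and vertical below 0.2 rad and linear speed of each of barrel, feeler below 0.02 m/s); the robot touches nothing.
It fails at once if the block is pressed with more than 25 N, straight or through a plug (contact force between block and anything else above 25 N).
It fails at once if a bystander (glue bottle, bin, jar, offcut) is moved by more than 20 mm or tipped over (distance of any of glue, bin, jar, offcut from where it was at the start of the episode above 0.02 m or angle between any of glue, bin, jar's own z axis and vertical above 0.5 rad).
It also fails if it takes over 72 s, if anything falls off the work surface, if the arm or the gripper's body presses on something with over 40 N, if the wrist force passes 120 N, or if a joint passes its speed limit or range.

## Working session

There is one attempt and no reset: what is moved stays moved. The work goes in short steps, Python scripts to look and compute and a tool call to move; the robot and the scene stay as the last step left them, time stands still between calls to the robot, and variables do not carry over. Pictures are saved under pics/ and viewed, at most 10 in all, crops included, and the job is handed in when it is done.

Besides the shell and the picture viewer there is one more tool, called by a JSON object that holds its "api" and its "payload", one argument or row to a line. jog_arm: Moves the arm, as the interface text tells. Shift numbers are shares of 50 cm and turn numbers shares of 1.5 rad, none past 1 either way. Its arguments: {"type":"object","properties":{"motion":{"type":"string"}},"required":["motion"]}

```bash
mkdir -p pics; ls; python3 - <<'E'
from plant import *
import cv2,numpy as np
s=state();print(s)
for c in("top","side"):
    f=grab_frame(c);cv2.imwrite(f"pics/{c}0.png",f["color"][:,:,::-1])
    for t in("block","block_hole0","block_hole1","block_hole2","caddy","caddy_hole0","caddy_hole1","feeler","barrel","glue","jar","bin","offcut"):
        r=place_of(c,t)
        if r:print(c,t,np.round(r[0]["at"],4),round(r[0]["p"],2))
E
```

```text
pics
{'time': 0.0, 'joint_pos': array([-1.42199358e+00,  5.33901349e-02,  1.61430817e+00, -1.95495958e-06,
        1.47599117e+00, -1.19002944e-01]), 'joint_vel': array([-0.00123116,  0.00028102,  0.00027093, -0.001988  , -0.00130611,
       -0.00155188]), 'joint_efforts': array([-1.23178768e-03, -3.93682408e+01, -3.70177674e+01, -1.82450035e-04,
        6.93979149e-03,  2.84796340e-05]), 'tool_pos': array([ 0.16528947, -0.60209717,  0.23003392]), 'tool_rot': array([-1.04828168e-03,  9.91047844e-01,  1.33503080e-01, -1.65935527e-05]), 'contact_force': array([-0.25058659,  0.37963529, -0.12989001]), 'ft_torque': array([ 0.00361325,  0.02327102, -0.00909184]), 'grasp_force': 0.0, 'gripper_width': 0.9980662836009253}
top block [ 5.658e-01 -2.222e-01 -4.000e-04] 0.9
top block_hole0 [ 0.5867 -0.1608  0.0752] 0.89
top block_hole1 [ 0.5867 -0.1608  0.0752] 0.89
top block_hole2 [ 0.5867 -0.1608  0.0752] 0.89
top caddy [ 0.5505  0.2284 -0.0015] 0.94
top caddy_hole0 [0.5467 0.1853 0.0418] 0.73
top caddy_hole1 [0.5467 0.1853 0.0418] 0.73
top feeler [0.5596 0.2771 0.0121] 0.41
top glue [ 0.3823  0.0015 -0.004 ] 0.49
top jar [ 3.090e-01  3.031e-01 -2.000e-04] 0.68
top bin [0.7961 0.0111 0.0021] 0.96
top offcut [ 0.3503 -0.3251 -0.0011] 0.9
side block [ 0.5649 -0.2171  0.0016] 0.96
side block_hole0 [ 0.5842 -0.1586  0.0765] 0.83
side block_hole1 [ 0.5842 -0.1586  0.0765] 0.83
side block_hole2 [ 0.5842 -0.1586  0.0765] 0.83
side caddy [0.55   0.2309 0.0006] 0.57
side caddy_hole0 [0.5455 0.1842 0.0419] 0.71
side caddy_hole1 [0.5455 0.1842 0.0419] 0.71
side feeler [0.5602 0.2727 0.0116] 0.48
side barrel [0.5476 0.1835 0.011 ] 0.65
side glue [ 3.832e-01 -3.000e-04  1.600e-03] 0.52
side jar [0.3081 0.3026 0.0008] 0.68
side bin [0.7965 0.0069 0.0015] 0.6
side offcut [ 0.3557 -0.3287 -0.0017] 0.77
```

```bash
python3 - <<'E'
from plant import *
import numpy as np
for c in("top","side"):
    for t in("block_hole0","caddy_hole0","feeler","barrel"):
        for r in place_of(c,t):print(c,t,np.round(r["at"],4),round(r["p"],2))
f=grab_frame("top");print(f["intrinsics"],f["world_from_camera"])
E
```

```text
top block_hole0 [ 0.5867 -0.1608  0.0752] 0.89
top block_hole0 [ 0.5632 -0.2194  0.0777] 0.72
top block_hole0 [ 0.5424 -0.2712  0.0756] 0.6
top caddy_hole0 [0.5467 0.1853 0.0418] 0.73
top caddy_hole0 [0.5619 0.2679 0.041 ] 0.62
top caddy_hole0 [ 0.3831  0.0015 -0.0029] 0.36
top feeler [0.5596 0.2771 0.0121] 0.41
side block_hole0 [ 0.5842 -0.1586  0.0765] 0.83
side block_hole0 [ 0.5641 -0.2166  0.0756] 0.64
side block_hole0 [ 0.5455 -0.2725  0.0749] 0.57
side caddy_hole0 [0.5455 0.1842 0.0419] 0.71
side caddy_hole0 [0.5618 0.2739 0.0428] 0.67
side caddy_hole0 [ 0.5846 -0.1591  0.0757] 0.64
side feeler [0.5602 0.2727 0.0116] 0.48
side barrel [0.5476 0.1835 0.011 ] 0.65
side barrel [ 0.5492 -0.2697  0.0747] 0.59
[[415.81171376   0.         317.35303063]
 [  0.         415.81171376 197.67990159]
 [  0.           0.           1.        ]] [[-0.02819434  0.99109774 -0.13011664  0.40401188]
 [-0.99937002 -0.03075492 -0.01771144 -0.00499194]
 [-0.0215555   0.1295353   0.99134049  1.22063353]
 [ 0.          0.          0.          1.        ]]
```

View pics/top0.png

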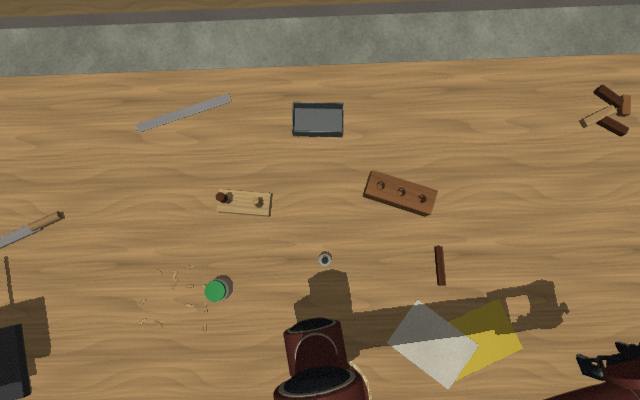

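```bash
cat > h.py <<'E'
import sys,numpy as np
from plant import *
from scipy.spatial.transform import Rotation as R
def rot(s): return R.from_quat(np.roll(s["tool_rot"],-1))
def plan(p,yaw=1.40):
    """fractions taking the tool from the measured pose to TCP p, pointing down, tool x at yaw"""
    s=state();r=rot(s)
    g=R.from_euler("z",yaw)*R.from_euler("x",np.pi)
    d=r.inv().apply(np.array(p)-s["tool_pos"])/.5
    w=(r.inv()*g).as_rotvec()/1.5
    print("t",round(s["time"],2),"tcp",np.round(s["tool_pos"],4),"F",np.round(s["contact_force"],1),"w",round(s["gripper_width"],3))
    print("shift",np.round(d,4),"turn",np.round(w,4),"rows",np.round(np.linalg.norm(d)*8,1),np.round(np.linalg.norm(w)*1.5/.187,1))
if __name__=="__main__": plan([float(a) for a in sys.argv[1:4]],*[float(a) for a in sys.argv[4:5]])
E
python3 h.py 0.49 -0.24 0.30
```

```text
t 1.85 tcp [ 0.1654 -0.6027  0.2313] F [ 0.   0.2 -0.4] w 0.996
shift [ 0.8181 -0.5278 -0.1374] turn [-0.     -0.     -0.7548] rows 7.9 6.1
```

{"api": "jog_arm", "payload": {
  "motion": "100 0.818 -0.528 -0.137 0 0 -0.755;100 0.818 -0.528 -0.137 0 0 -0.755;100 0.818 -0.528 -0.137 0 0 -0.755;100 0.818 -0.528 -0.137 0 0 -0.755;100 0.818 -0.528 -0.137 0 0 -0.755"
}}

```text
time: 2.48
tool_pos: [0.3727, -0.3705, 0.2754]
tool_rot: [0.0, 0.822, 0.569, 0.0]
contact_force: [-0.1, -1.0, 0.1]
gripper_width: 0.997
grasp_force: 0.0
```

```bash
python3 h.py 0.49 -0.24 0.30
```

```text
t 2.48 tcp [ 0.3727 -0.3705  0.2754] F [-0.1 -1.   0.1] w 0.997
shift [ 0.3268  0.1277 -0.0492] turn [ 0.0005  0.0003 -0.1259] rows 2.8 1.0
```

{"api": "jog_arm", "payload": {
  "motion": "100 0.327 0.128 -0.049 0 0 -0.126;100 0.327 0.128 -0.049 0 0 -0.126;100 0.327 0.128 -0.049 0 0 -0.126;100 0.327 0.128 -0.049 0 0 -0.126;100 0.327 0.128 -0.049 0 0 -0.126"
}}

```text
time: 3.1
tool_pos: [0.4896, -0.2424, 0.2992]
tool_rot: [-0.0, 0.767, 0.642, -0.0]
contact_force: [-0.7, 0.0, -0.5]
gripper_width: 0.996
grasp_force: 0.0
```

```bash
python3 - <<'E'
from h import *
import cv2
f=grab_frame("wrist");cv2.imwrite("pics/w1.png",f["color"][:,:,::-1])
print(f["intrinsics"],f["world_from_camera"].round(4))
for t in("block_hole0","block"):
    for r in place_of("wrist",t):print(t,np.round(r["at"],4),round(r["p"],2))
plan((0.545,0.18,0.25))
E
```

```text
[[356.25282311   0.         319.68712645]
 [  0.         356.25282311 202.62757125]
 [  0.           0.           1.        ]] [[ 9.844e-01  1.665e-01  5.650e-02  5.040e-01]
 [-1.758e-01  9.317e-01  3.177e-01 -1.618e-01]
 [ 2.000e-04 -3.227e-01  9.465e-01  4.416e-01]
 [ 0.000e+00  0.000e+00  0.000e+00  1.000e+00]]
block_hole0 [ 0.5694 -0.215   0.0739] 0.87
block_hole0 [ 0.5417 -0.2711  0.0731] 0.65
block_hole0 [ 0.582  -0.1661  0.0766] 0.62
block [ 0.5433 -0.2719  0.0739] 0.74
block [ 0.5656 -0.2183  0.004 ] 0.6
t 3.25 tcp [ 0.4891 -0.2432  0.299 ] F [-0.1 -0.2  0.1] w 1.002
shift [ 0.8529 -0.0402  0.098 ] turn [-0.0004 -0.     -0.0051] rows 6.9 0.0
```

View pics/w1.png

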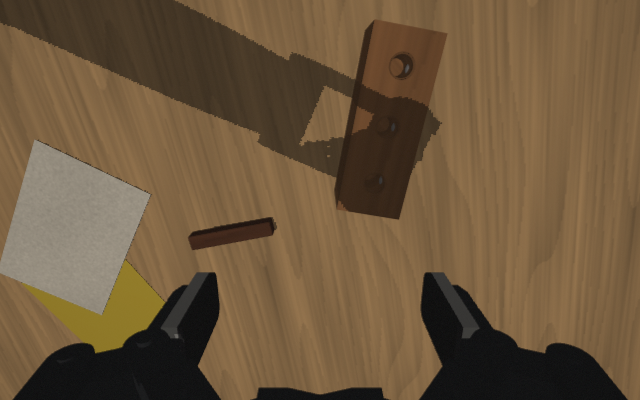

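```bash
cat > face.py <<'E'
from h import *
import cv2
def face(cam,c,z0,L=.19):
    """centre and yaw of a level rectangular face near c at height z0, from the range image; also returns points"""
    f=grab_frame(cam);K=f["intrinsics"];T=f["world_from_camera"];z=f["range_z"]
    v,u=np.indices(z.shape)
    P=np.stack([(u-K[0,2])/K[0,0]*z,-(v-K[1,2])/K[1,1]*z,-z],-1)@T[:3,:3].T+T[:3,3]
    near=(z>0)&(np.hypot(P[...,0]-c[0],P[...,1]-c[1])<L*.7)
    m=near&(abs(P[...,2]-z0)<.005)
    q=P[m][:,:2];r=cv2.minAreaRect((q*1000).astype(np.float32))
    print(cam,"rect",r,"medz",np.median(P[m][:,2]))
    return f,P,m,near
E
python3 - <<'E'
from face import *
for cam in("wrist","top","side"):
    f,P,m,near=face(cam,(.565,-.218),.075)
    if cam=="wrist":
        th=-.354;ax=np.array([-np.sin(th),np.cos(th)])
        for k in(-1,0,1):
            h=np.array([.565,-.218])+.06*k*ax
            d=near&(np.hypot(P[...,0]-h[0],P[...,1]-h[1])<.016)&(P[...,2]<.070)
            print(k,h.round(4),d.sum(),np.percentile(P[d][:,2],[2,20,50,80]).round(3) if d.any() else "")
        hm=cv2.morphologyEx(m.astype(np.uint8),cv2.MORPH_CLOSE,np.ones((31,31)))-m
        n,l,st,ce=cv2.connectedComponentsWithStats(hm)
        for i in range(1,n):
            if st[i,4]>60:
                K=f["intrinsics"];T=f["world_from_camera"]
                x,y,w,hh=st[i,:4];uv=(x+w/2-.5,y+hh/2-.5)
                ray=T[:3,:3]@[(uv[0]-K[0,2])/K[0,0],-(uv[1]-K[1,2])/K[1,1],-1];s=(.075-T[2,3])/ray[2]
                print("hole",st[i],(T[:3,3]+s*ray).round(4))
E
```

```text
wrist rect ((563.9366455078125, -217.85934448242188), (190.3119354248047, 70.69591522216797), 70.10272979736328) medz 0.07482985267445524
-1 [ 0.5442 -0.2743] 296 [0.014 0.024 0.045 0.06 ]
0 [ 0.565 -0.218] 352 [0.024 0.034 0.036 0.057]
1 [ 0.5858 -0.1617] 411 [0.029 0.04  0.042 0.056]
hole [391  53  22  24 412] [ 0.5837 -0.1616  0.075 ]
hole [377 116  21  21 352] [ 0.5631 -0.217   0.075 ]
hole [365 173  20  19 296] [ 0.5431 -0.273   0.075 ]
top rect ((567.3601684570312, -209.8188934326172), (174.3903350830078, 71.3661117553711), 70.3117446899414) medz 0.07492355712926613
side rect ((560.2669677734375, -214.04019165039062), (193.74493408203125, 73.30508422851562), 69.63771057128906) medz 0.07356932475561206
```

{"api": "jog_arm", "payload": {
  "motion": "100 0.853 -0.04 0.098 0 0 0;100 0.853 -0.04 0.098 0 0 0;100 0.853 -0.04 0.098 0 0 0;100 0.853 -0.04 0.098 0 0 0;100 0.853 -0.04 0.098 0 0 0"
}}

```text
time: 4.03
tool_pos: [0.53, 0.067, 0.2637]
tool_rot: [0.0, 0.767, 0.642, 0.0]
contact_force: [0.9, -0.0, -0.4]
gripper_width: 0.998
grasp_force: 0.0
```

```bash
python3 - <<'E'
from face import *
f,P,m,near=face("wrist",(.553,.229),.040,.15)
cv2.imwrite("pics/w2.png",f["color"][:,:,::-1])
for n,lo,hi in(("feeler",.125,.140),("barrel",.104,.116)):
    q=P[near&(P[...,2]>lo)&(P[...,2]<hi)];c=(.561,.2725) if n=="feeler" else (.546,.185)
    q=q[np.hypot(q[:,0]-c[0],q[:,1]-c[1])<.025]
    print(n,len(q),cv2.minEnclosingCircle((q[:,:2]*1000).astype(np.float32)),np.median(q,0).round(4),q[:,2].max())
for t in("feeler","barrel"):
    for r in place_of("wrist",t):print(t,np.round(r["at"],4),round(r["p"],2))
plan((.5605,.2725,.19))
E
```

```text
wrist rect ((548.4283447265625, 186.69602966308594), (65.84617614746094, 65.12106323242188), 83.06493377685547) medz 0.03976116811091335
  return _methods._mean(a, axis=axis, dtype=dtype,
  ret = um.true_divide(
Traceback (most recent call last):
ValueError: zero-size array to reduction operation maximum which has no identity
```

View pics/w2.png

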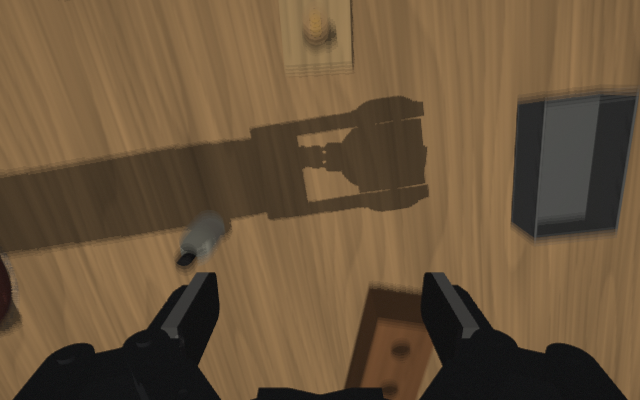

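{"api": "jog_arm", "payload": {
  "motion": "100 0.2 -0.01 -0.01 0 0 0;100 0.2 -0.01 -0.01 0 0 0;100 0.2 -0.01 -0.01 0 0 0;100 0.2 -0.01 -0.01 0 0 0;100 0.2 -0.01 -0.01 0 0 0"
}}

```text
time: 4.7
tool_pos: [0.5427, 0.1637, 0.2687]
tool_rot: [0.0, 0.767, 0.641, -0.0]
contact_force: [0.4, -0.5, -0.2]
gripper_width: 1.0
grasp_force: 0.0
```

```bash
python3 - <<'E'
from face import *
f,P,m,near=face("wrist",(.553,.229),.040,.15)
for n,lo,hi in(("feeler",.128,.140),("barrel",.105,.116)):
    c=(.561,.2725) if n=="feeler" else (.546,.185)
    q=P[near&(P[...,2]>lo)&(P[...,2]<hi)]
    q=q[np.hypot(q[:,0]-c[0],q[:,1]-c[1])<.025]
    if len(q):print(n,len(q),cv2.minEnclosingCircle((q[:,:2]*1000).astype(np.float32)),np.median(q,0).round(4),q[:,2].max())
for t in("feeler","barrel"):
    for r in place_of("wrist",t):print(t,np.round(r["at"],4),round(r["p"],2))
plan((.5605,.2725,.19))
E
```

```text
wrist rect ((553.3065185546875, 228.60643005371094), (150.3361358642578, 65.06209564208984), 83.33349609375) medz 0.03978998226308142
feeler 1002 ((558.610107421875, 273.33837890625), 12.365483283996582) [0.5586 0.2733 0.1327] 0.1353579567161568
barrel 422 ((548.1571044921875, 184.14230346679688), 9.91577434539795) [0.5482 0.1846 0.1099] 0.11208801511869632
feeler [0.5605 0.2684 0.0072] 0.79
barrel [0.7946 0.0086 0.0029] 0.75
barrel [0.5505 0.1849 0.0119] 0.72
t 4.85 tcp [0.5427 0.164  0.2687] F [ 1.2 -1.   0. ] w 0.997
shift [ 0.2199 -0.0035  0.1575] turn [ 0.      0.     -0.0048] rows 2.2 0.0
```

{"api": "jog_arm", "payload": {
  "motion": "100 0.11 -0.004 0.06 0 0 0;100 0.221 -0.006 0.1 0 0 0;100 0.221 -0.006 0.18 0 0 0;100 0.221 -0.006 0.28 0 0 0;100 0.221 -0.006 0.347 0 0 0"
}}

```text
time: 5.48
tool_pos: [0.558, 0.2736, 0.0924]
tool_rot: [-0.0, 0.767, 0.642, -0.001]
contact_force: [-0.1, 0.3, 0.2]
gripper_width: 0.998
grasp_force: 0.0
```

```bash
python3 h.py .5586 .2733 .095
```

```text
t 5.47 tcp [0.558  0.2736 0.0924] F [-0.1  0.3  0.2] w 0.998
shift [-0.0003  0.0012 -0.0051] turn [-0.0017  0.001  -0.004 ] rows 0.0 0.0
```

Good; close.

{"api": "jog_arm", "payload": {
  "motion": "0 0 0.001 0 0 0 0;0 0 0.001 0 0 0 0;0 0 0.001 0 0 0 0;0 0 0.001 0 0 0 0;0 0 0.001 0 0 0 0"
}}

```text
time: 6.1
tool_pos: [0.5608, 0.2748, 0.098]
tool_rot: [0.0, 0.767, 0.642, 0.002]
contact_force: [-1.4, -0.8, 6.4]
gripper_width: 0.274
grasp_force: 58.8
```

{"api": "jog_arm", "payload": {
  "motion": "0 0 0.001 0 0 0 0;0 0 0.001 -0.05 0 0 0;0 0 0.001 -0.12 0 0 0;0 0 0.001 -0.2 0 0 0;0 0 0.001 -0.2 0 0 0"
}}

```text
time: 6.72
tool_pos: [0.5627, 0.275, 0.2007]
tool_rot: [0.002, 0.767, 0.642, 0.004]
contact_force: [0.2, -0.5, -0.5]
gripper_width: 0.272
grasp_force: 59.2
```

```bash
python3 - <<'E'
from h import *
import cv2
print(state()["grasp_force"])
f=grab_frame("wrist");cv2.imwrite("pics/w3.png",f["color"][:,:,::-1])
plan((.5432,-.2739,.195))
E
```

```text
59.20098912465619
t 6.78 tcp [0.5613 0.2745 0.1977] F [ 0.2  0.4 -1.3] w 0.274
shift [-1.086   0.1569  0.0037] turn [ 0.0028 -0.0015 -0.0038] rows 8.8 0.0
```

View pics/w3.png

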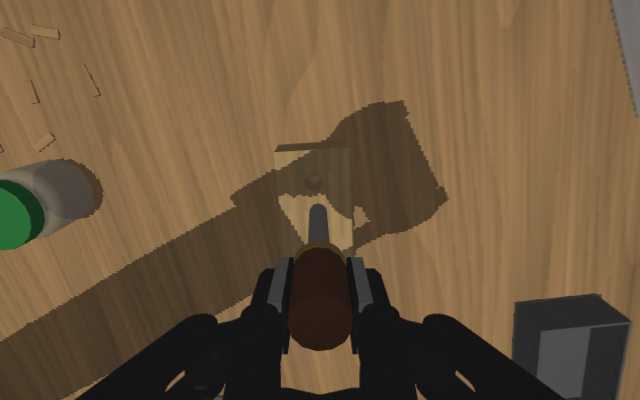

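{"api": "jog_arm", "payload": {
  "motion": "0 -0.05 0.01 -0.09 0 0 0;0 -0.2 0.03 -0.09 0 0 0;0 -0.325 0.047 -0.09 0 0 0;0 -0.45 0.065 -0.09 0 0 0;0 -0.575 0.083 -0.09 0 0 0"
}}

```text
time: 7.4
tool_pos: [0.5498, -0.003, 0.2381]
tool_rot: [-0.001, 0.767, 0.642, -0.001]
contact_force: [0.7, -0.6, -0.2]
gripper_width: 0.272
grasp_force: 59.2
```

{"api": "jog_arm", "payload": {
  "motion": "0 -0.12 0.016 0.02 0 0 0;0 -0.24 0.035 0.04 0 0 0;0 -0.36 0.052 0.06 0 0 0;0 -0.45 0.066 0.07 0 0 0;0 -0.508 0.074 0.08 0 0 0"
}}

```text
time: 8.02
tool_pos: [0.5414, -0.2595, 0.1976]
tool_rot: [-0.002, 0.767, 0.641, -0.001]
contact_force: [0.5, -0.1, -0.5]
gripper_width: 0.278
grasp_force: 59.2
```

{"api": "jog_arm", "payload": {
  "motion": "0 0 0 0 0 0 0;0 0 0 0 0 0 0;0 0 0 0 0 0 0;0 0 0 0 0 0 0;0 0 0 0 0 0 0"
}}

```text
time: 8.65
tool_pos: [0.543, -0.2573, 0.2005]
tool_rot: [0.0, 0.766, 0.642, 0.0]
contact_force: [0.8, 0.1, -0.3]
gripper_width: 0.275
grasp_force: 59.2
```

```bash
cat > tipm.py <<'E'
from face import *
def axis(r0,near_d=.03):
    """points of the held thing below the TCP -> its axis per height (TCP-relative, world), wrist + side"""
    s=state();t=s["tool_pos"]
    for cam in("wrist","side"):
        f=grab_frame(cam);K=f["intrinsics"];T=f["world_from_camera"];z=f["range_z"]
        v,u=np.indices(z.shape)
        P=np.stack([(u-K[0,2])/K[0,0]*z,-(v-K[1,2])/K[1,1]*z,-z],-1)@T[:3,:3].T+T[:3,3]
        Q=P[(z>0)&(np.hypot(P[...,0]-t[0],P[...,1]-t[1])<near_d)&(P[...,2]>.085)&(P[...,2]<t[2]-.005)]-t
        if len(Q)<20: print(cam,"few",len(Q));continue
        print(cam,len(Q),"zmin",np.percentile(Q[:,2],[0,2]).round(4))
        c=T[:3,3]-t
        for lo in np.arange(-.10,-.0,.02):
            b=Q[(Q[:,2]>=lo)&(Q[:,2]<lo+.02)]
            if len(b)<8: continue
            g=c[:2]-b[:,:2].mean(0);g/=np.linalg.norm(g);n=np.array([-g[1],g[0]])
            side=b[:,:2]@n;mid=(side.min()+side.max())/2
            front=np.percentile(b[:,:2]@g,95)-r0
            print(" z",lo.round(2),len(b),"axis",(mid*n+front*g).round(4),"width",(np.ptp(side)).round(4))
    return s
if __name__=="__main__":
    axis(.006);plan((.5432,-.2739,.175))
E
python3 tipm.py
```

```text
wrist 932 zmin [-0.086  -0.0828]
 z -0.1 43 axis [-0.0017 -0.0017] width 0.0115
 z -0.08 193 axis [-0.0014 -0.0015] width 0.0117
 z -0.06 251 axis [-0.0013 -0.0014] width 0.012
 z -0.04 205 axis [-0.0009 -0.0014] width 0.0117
 z -0.02 240 axis [0.0009 0.0053] width 0.0241
side 95 zmin [-0.0881 -0.0858]
 z -0.1 9 axis [-0.0058  0.0014] width 0.009
 z -0.08 22 axis [-0.0058  0.0029] width 0.0095
 z -0.06 21 axis [-0.0049  0.0017] width 0.0092
 z -0.04 24 axis [-0.0047  0.0032] width 0.0092
 z -0.02 19 axis [-0.0068  0.0088] width 0.0229
t 8.75 tcp [ 0.543  -0.2575  0.2004] F [-0.2  0.9 -1. ] w 0.279
shift [-0.0322  0.0062  0.0509] turn [ 0.0002  0.0001 -0.0035] rows 0.5 0.0
```

{"api": "jog_arm", "payload": {
  "motion": "0 -0.029 0.008 0.03 0 0 0;0 -0.029 0.008 0.05 0 0 0;0 -0.029 0.008 0.07 0 0 0;0 -0.029 0.008 0.1 0 0 0;0 -0.029 0.008 0.13 0 0 0"
}}

```text
time: 9.38
tool_pos: [0.544, -0.2725, 0.1339]
tool_rot: [-0.0, 0.767, 0.642, -0.0]
contact_force: [1.0, 0.1, -0.5]
gripper_width: 0.272
grasp_force: 59.2
```

{"api": "jog_arm", "payload": {
  "motion": "0 0 0 0.01 0 0 0;0 0 0 0.02 0 0 0;0 0 0 0.03 0 0 0;0 0 0 0.04 0 0 0;0 0 0 0.05 0 0 0"
}}

```text
time: 10.0
tool_pos: [0.5444, -0.2728, 0.1102]
tool_rot: [0.0, 0.767, 0.642, 0.0]
contact_force: [0.7, 0.2, -0.6]
gripper_width: 0.277
grasp_force: 59.2
```

{"api": "jog_arm", "payload": {
  "motion": "0 0 0 0.003 0 0 0;0 0 0 0.006 0 0 0;0 0 0 0.008 0 0 0;0 0 0 0.01 0 0 0;0 0 0 0.011 0 0 0"
}}

```text
time: 10.62
tool_pos: [0.5442, -0.2728, 0.1047]
tool_rot: [0.0, 0.767, 0.642, 0.0]
contact_force: [0.4, -0.5, -0.5]
gripper_width: 0.274
grasp_force: 59.2
```

{"api": "jog_arm", "payload": {
  "motion": "0 0 0 0.001 0 0 0;0 0 0 0.002 0 0 0;0 0 0 0.003 0 0 0;0 0 0 0.003 0 0 0;0 0 0 0.003 0 0 0"
}}

```text
time: 11.25
tool_pos: [0.5442, -0.2728, 0.1032]
tool_rot: [0.0, 0.767, 0.642, 0.0]
contact_force: [0.3, -0.2, -0.3]
gripper_width: 0.278
grasp_force: 59.2
```

{"api": "jog_arm", "payload": {
  "motion": "0 0 0 0.001 0 0 0;0 0 0 0.002 0 0 0;0 0 0 0.003 0 0 0;0 0 0 0.003 0 0 0;0 0 0 0.003 0 0 0"
}}

```text
time: 11.88
tool_pos: [0.5445, -0.273, 0.1031]
tool_rot: [0.0, 0.767, 0.642, -0.0]
contact_force: [-2.8, 1.1, 6.0]
gripper_width: 0.277
grasp_force: 60.3
```

{"api": "jog_arm", "payload": {
  "motion": "0 0 0 -0.1 0 0 0;0 0 0 -0.2 0 0 0;0 -0.01 0 -0.274 0 0 0;0 0.1 -0.014 -0.274 0 0 0;0 0.22 -0.032 -0.274 0 0 0"
}}

```text
time: 12.5
tool_pos: [0.548, -0.1612, 0.2392]
tool_rot: [0.001, 0.767, 0.641, 0.001]
contact_force: [1.1, 1.2, -1.5]
gripper_width: 0.276
grasp_force: 59.7
```

{"api": "jog_arm", "payload": {
  "motion": "0 0.123 -0.018 0 0 0 0;0 0.246 -0.035 0 0 0 0;0 0.369 -0.053 0 0 0 0;0 0.492 -0.071 0 0 0 0;0 0.615 -0.089 0 0 0 0"
}}

```text
time: 13.12
tool_pos: [0.5577, 0.1509, 0.2384]
tool_rot: [0.0, 0.767, 0.642, 0.0]
contact_force: [0.6, -1.4, -1.2]
gripper_width: 0.276
grasp_force: 59.7
```

{"api": "jog_arm", "payload": {
  "motion": "0 0.12 -0.017 0 0 0 0;0 0.22 -0.032 0 0 0 0;0 0.249 -0.035 0.03 0 0 0;0 0.249 -0.035 0.08 0 0 0;0 0.249 -0.035 0.1 0 0 0"
}}

```text
time: 13.75
tool_pos: [0.5614, 0.2736, 0.1856]
tool_rot: [-0.001, 0.767, 0.642, -0.002]
contact_force: [-0.5, -1.1, -0.6]
gripper_width: 0.273
grasp_force: 59.7
```

```bash
python3 - <<'E'
from tipm import *
axis(.006);plan((.560,.2748,.14))
E
```

```text
wrist 940 zmin [-0.0858 -0.083 ]
 z -0.1 44 axis [-0.0021 -0.0018] width 0.0115
 z -0.08 188 axis [-0.0017 -0.0016] width 0.0118
 z -0.06 252 axis [-0.0015 -0.0015] width 0.012
 z -0.04 208 axis [-0.0011 -0.0016] width 0.0117
 z -0.02 248 axis [0.0008 0.0052] width 0.0243
side 107 zmin [-0.0863 -0.0849]
 z -0.1 8 axis [-0.0042  0.0006] width 0.009
 z -0.08 26 axis [-0.005   0.0013] width 0.0111
 z -0.06 29 axis [-0.0048  0.0019] width 0.0109
 z -0.04 28 axis [-0.0044  0.0016] width 0.0111
 z -0.02 16 axis [-0.0041  0.0088] width 0.0189
t 13.85 tcp [0.5616 0.2734 0.1863] F [ 0.4 -0.2 -1.5] w 0.276
shift [ 0.0024 -0.0034  0.0927] turn [-0.0022  0.0014 -0.0045] rows 0.7 0.0
```

{"api": "jog_arm", "payload": {
  "motion": "0 0.003 -0.003 0.03 0 0 0;0 0.003 -0.003 0.07 0 0 0;0 0.003 -0.003 0.09 0 0 0;0 0.003 -0.003 0.1 0 0 0;0 0.003 -0.003 0.11 0 0 0"
}}

```text
time: 14.48
tool_pos: [0.5616, 0.2763, 0.1337]
tool_rot: [0.0, 0.767, 0.642, 0.0]
contact_force: [-0.3, -0.1, -1.3]
gripper_width: 0.274
grasp_force: 59.7
```

{"api": "jog_arm", "payload": {
  "motion": "0 0 0 0.005 0 0 0;0 0 0 0.01 0 0 0;0 0 0 0.015 0 0 0;0 0 0 0.02 0 0 0;0 0 0 0.025 0 0 0"
}}

```text
time: 15.1
tool_pos: [0.5613, 0.2762, 0.1211]
tool_rot: [0.0, 0.767, 0.642, -0.0]
contact_force: [-0.8, -0.1, -1.1]
gripper_width: 0.277
grasp_force: 59.8
```

{"api": "jog_arm", "payload": {
  "motion": "0 0 0 0.008 0 0 0;0 0 0 0.016 0 0 0;0 0 0 0.024 0 0 0;0 0 0 0.032 0 0 0;0 0 0 0.04 0 0 0"
}}

```text
time: 15.72
tool_pos: [0.5613, 0.2762, 0.1009]
tool_rot: [-0.0, 0.767, 0.642, -0.0]
contact_force: [-1.5, -0.4, -0.2]
gripper_width: 0.274
grasp_force: 59.9
```

{"api": "jog_arm", "payload": {
  "motion": "20 0 0 0.002 0 0 0;60 0 0 0.002 0 0 0;60 0 0 0.002 0 0 0;60 0 0 0.002 0 0 0;60 0 0 0 0 0 0"
}}

```text
time: 16.35
tool_pos: [0.5614, 0.2763, 0.1014]
tool_rot: [0.0, 0.767, 0.642, 0.0]
contact_force: [-0.2, -0.3, -0.1]
gripper_width: 0.601
grasp_force: 0.0
```

{"api": "jog_arm", "payload": {
  "motion": "60 0 0 -0.03 0 0 0;60 0 0 -0.1 0 0 0;60 -0.05 0 -0.2 0 0 0;60 -0.15 0.01 -0.25 0 0 0;60 -0.2 0.015 -0.25 0 0 0"
}}

```text
time: 16.98
tool_pos: [0.553, 0.1752, 0.2316]
tool_rot: [0.002, 0.767, 0.642, 0.003]
contact_force: [-0.2, 0.0, -0.4]
gripper_width: 0.605
grasp_force: 0.0
```

```bash
python3 - <<'E'
from face import *
f,P,m,near=face("wrist",(.553,.229),.040,.15)
cv2.imwrite("pics/w4.png",f["color"][:,:,::-1])
for n,lo,hi in(("feeler",.128,.145),("barrel",.105,.116)):
    c=(.561,.2725) if n=="feeler" else (.546,.185)
    q=P[near&(P[...,2]>lo)&(P[...,2]<hi)]
    q=q[np.hypot(q[:,0]-c[0],q[:,1]-c[1])<.025]
    if len(q):print(n,len(q),cv2.minEnclosingCircle((q[:,:2]*1000).astype(np.float32)),np.median(q,0).round(4),q[:,2].max())
plan((.5483,.1842,.072))
E
```

```text
wrist rect ((553.2972412109375, 228.5394287109375), (150.40338134765625, 65.12188720703125), 83.34626007080078) medz 0.0397904708265453
feeler 1277 ((559.5206909179688, 273.53680419921875), 12.406429290771484) [0.5597 0.2736 0.1327] 0.1348930288469946
barrel 519 ((547.9586791992188, 184.1346893310547), 10.147967338562012) [0.5483 0.1847 0.1099] 0.11217130708882328
t 17.02 tcp [0.5523 0.173  0.2298] F [ 1.5 -1.7 -0.2] w 0.6
shift [ 0.0208 -0.0134  0.3156] turn [ 0.0035  0.0003 -0.0056] rows 2.5 0.1
```

View pics/w4.png

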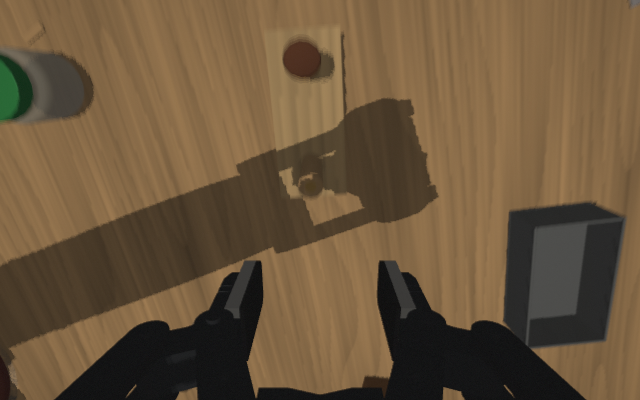

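{"api": "jog_arm", "payload": {
  "motion": "60 0.021 -0.013 0.06 0 0 0;60 0.021 -0.013 0.12 0 0 0;60 0.021 -0.013 0.2 0 0 0;60 0.021 -0.013 0.28 0 0 0;60 0.021 -0.013 0.307 0 0 0"
}}

```text
time: 17.65
tool_pos: [0.5449, 0.188, 0.0703]
tool_rot: [-0.001, 0.767, 0.642, -0.002]
contact_force: [-0.2, 1.1, -0.1]
gripper_width: 0.6
grasp_force: 0.0
```

{"api": "jog_arm", "payload": {
  "motion": "60 0.021 -0.013 0 0 0 0;60 0 0 0 0 0 0;60 0 0 0 0 0 0;60 0 0 0 0 0 0;60 0 0 0 0 0 0"
}}

```text
time: 18.27
tool_pos: [0.5469, 0.188, 0.0732]
tool_rot: [0.0, 0.767, 0.642, 0.0]
contact_force: [-0.4, 0.1, 0.6]
gripper_width: 0.6
grasp_force: 0.0
```

{"api": "jog_arm", "payload": {
  "motion": "60 -0.007 0.004 -0.006 0 0 0;60 -0.007 0.004 -0.006 0 0 0;0 -0.007 0.004 -0.006 0 0 0;0 -0.007 0.004 -0.006 0 0 0;0 -0.007 0.004 -0.006 0 0 0"
}}

```text
time: 18.9
tool_pos: [0.5481, 0.1843, 0.0758]
tool_rot: [0.0, 0.767, 0.642, 0.0]
contact_force: [1.3, -0.7, 0.0]
gripper_width: 0.215
grasp_force: 58.7
```

{"api": "jog_arm", "payload": {
  "motion": "0 0 0 0 0 0 0;0 0 0 0 0 0 0;0 0 0 -0.04 0 0 0;0 0 0 -0.12 0 0 0;0 0 0 -0.22 0 0 0"
}}

```text
time: 19.52
tool_pos: [0.547, 0.184, 0.1867]
tool_rot: [-0.001, 0.767, 0.642, -0.001]
contact_force: [0.1, 0.5, 0.4]
gripper_width: 0.217
grasp_force: 59.1
```

{"api": "jog_arm", "payload": {
  "motion": "0 -0.1 0.016 0 0 0 0;0 -0.22 0.036 0 0 0 0;0 -0.343 0.056 0 0 0 0;0 -0.466 0.076 0 0 0 0;0 -0.589 0.096 0 0 0 0"
}}

```text
time: 20.15
tool_pos: [0.5432, -0.1161, 0.1873]
tool_rot: [0.0, 0.767, 0.642, 0.0]
contact_force: [1.1, -0.5, -0.3]
gripper_width: 0.214
grasp_force: 59.1
```

{"api": "jog_arm", "payload": {
  "motion": "0 -0.12 0.02 0 0 0 0;0 -0.22 0.036 0 0 0 0;0 -0.28 0.046 0 0 0 0;0 -0.315 0.052 0 0 0 0;0 -0.315 0.052 0 0 0 0"
}}

```text
time: 20.78
tool_pos: [0.5415, -0.2742, 0.1863]
tool_rot: [-0.0, 0.767, 0.642, 0.0]
contact_force: [0.5, -0.1, -0.5]
gripper_width: 0.214
grasp_force: 59.1
```

{"api": "jog_arm", "payload": {
  "motion": "0 0 0 0 0 0 0;0 0 0 0 0 0 0;0 0 0 0 0 0 0;0 0 0 0 0 0 0;0 0 0 0 0 0 0"
}}

```text
time: 21.4
tool_pos: [0.5415, -0.2736, 0.1857]
tool_rot: [-0.0, 0.767, 0.642, -0.0]
contact_force: [0.0, 0.4, -0.9]
gripper_width: 0.216
grasp_force: 59.1
```

```bash
python3 - <<'E'
from tipm import *
axis(.010);plan((.5432,-.2739,.15))
E
```

```text
wrist 1409 zmin [-0.0594 -0.0572]
 z -0.06 377 axis [-0.0001 -0.0002] width 0.0199
 z -0.04 520 axis [-0.     -0.0001] width 0.02
 z -0.02 512 axis [-0.     -0.0001] width 0.02
side 109 zmin [-0.0658 -0.0646]
 z -0.08 8 axis [-0.0036  0.0037] width 0.015
 z -0.06 32 axis [-0.0034  0.0043] width 0.0153
 z -0.04 38 axis [-0.0043  0.0041] width 0.0182
 z -0.02 31 axis [-0.0035  0.0038] width 0.0179
t 21.5 tcp [ 0.5415 -0.2738  0.1857] F [ 0.2 -0.3 -0.2] w 0.22
shift [0.0004 0.0034 0.0714] turn [-0.     -0.     -0.0038] rows 0.6 0.0
```

{"api": "jog_arm", "payload": {
  "motion": "0 0 0.0034 0.03 0 0 0;0 0 0.0034 0.06 0 0 0;0 0 0.0034 0.078 0 0 0;0 0 0.0034 0.082 0 0 0;0 0 0.0034 0.084 0 0 0"
}}

```text
time: 22.12
tool_pos: [0.5432, -0.2742, 0.1437]
tool_rot: [0.0, 0.767, 0.642, 0.0]
contact_force: [-0.0, 0.3, -0.4]
gripper_width: 0.213
grasp_force: 59.1
```

{"api": "jog_arm", "payload": {
  "motion": "0 0 0 0.002 0 0 0;0 0 0 0.004 0 0 0;0 0 0 0.006 0 0 0;0 0 0 0.008 0 0 0;0 0 0 0.008 0 0 0"
}}

```text
time: 22.75
tool_pos: [0.5431, -0.2741, 0.1396]
tool_rot: [-0.0, 0.767, 0.642, -0.0]
contact_force: [-1.2, 0.0, -0.8]
gripper_width: 0.217
grasp_force: 59.1
```

{"api": "jog_arm", "payload": {
  "motion": "0 0 0 0.002 0 0 0;0 0 0 0.004 0 0 0;0 0 0 0.006 0 0 0;0 0 0 0.008 0 0 0;0 0 0 0.008 0 0 0"
}}

```text
time: 23.38
tool_pos: [0.5431, -0.274, 0.1356]
tool_rot: [-0.0, 0.767, 0.642, -0.0]
contact_force: [0.8, -0.2, -0.9]
gripper_width: 0.218
grasp_force: 59.1
```

{"api": "jog_arm", "payload": {
  "motion": "0 0 0 0.002 0 0 0;0 0 0 0.004 0 0 0;0 0 0 0.006 0 0 0;0 0 0 0.006 0 0 0;0 0 0 0.006 0 0 0"
}}

```text
time: 24.0
tool_pos: [0.5432, -0.2741, 0.1328]
tool_rot: [0.0, 0.767, 0.642, 0.0]
contact_force: [-0.1, -0.0, -0.3]
gripper_width: 0.21
grasp_force: 59.1
```

{"api": "jog_arm", "payload": {
  "motion": "0 0 0 0.002 0 0 0;0 0 0 0.004 0 0 0;0 0 0 0.006 0 0 0;0 0 0 0.008 0 0 0;0 0 0 0.008 0 0 0"
}}

```text
time: 24.62
tool_pos: [0.5431, -0.274, 0.1285]
tool_rot: [-0.0, 0.767, 0.642, -0.0]
contact_force: [-0.8, 0.0, -0.5]
gripper_width: 0.216
grasp_force: 59.1
```

{"api": "jog_arm", "payload": {
  "motion": "0 0 0 0.002 0 0 0;0 0 0 0.004 0 0 0;0 0 0 0.006 0 0 0;0 0 0 0.008 0 0 0;0 0 0 0.008 0 0 0"
}}

```text
time: 25.25
tool_pos: [0.5431, -0.274, 0.1246]
tool_rot: [-0.0, 0.767, 0.642, -0.0]
contact_force: [0.3, 0.7, -0.8]
gripper_width: 0.215
grasp_force: 59.1
```

{"api": "jog_arm", "payload": {
  "motion": "0 0 0 0.002 0 0 0;0 0 0 0.004 0 0 0;0 0 0 0.006 0 0 0;0 0 0 0.008 0 0 0;0 0 0 0.01 0 0 0"
}}

```text
time: 25.88
tool_pos: [0.5432, -0.2741, 0.1196]
tool_rot: [-0.0, 0.767, 0.642, -0.0]
contact_force: [0.4, 0.4, 0.1]
gripper_width: 0.219
grasp_force: 59.1
```

{"api": "jog_arm", "payload": {
  "motion": "0 0 0 0.002 0 0 0;0 0 0 0.004 0 0 0;0 0 0 0.006 0 0 0;0 0 0 0.008 0 0 0;0 0 0 0.01 0 0 0"
}}

```text
time: 26.5
tool_pos: [0.5432, -0.2741, 0.1146]
tool_rot: [-0.0, 0.767, 0.642, 0.0]
contact_force: [-0.3, 0.0, -0.3]
gripper_width: 0.22
grasp_force: 59.1
```

{"api": "jog_arm", "payload": {
  "motion": "0 0 0 0.002 0 0 0;0 0 0 0.004 0 0 0;0 0 0 0.006 0 0 0;0 0 0 0.008 0 0 0;0 0 0 0.01 0 0 0"
}}

```text
time: 27.12
tool_pos: [0.5427, -0.2739, 0.1095]
tool_rot: [-0.001, 0.767, 0.642, -0.0]
contact_force: [-2.5, 1.0, 1.1]
gripper_width: 0.212
grasp_force: 59.4
```

{"api": "jog_arm", "payload": {
  "motion": "0 0 0 0.002 0 0 0;0 0 0 0.004 0 0 0;0 0 0 0.006 0 0 0;0 0 0 0.008 0 0 0;0 0 0 0.01 0 0 0"
}}

```text
time: 27.75
tool_pos: [0.5431, -0.2741, 0.1046]
tool_rot: [-0.0, 0.767, 0.642, -0.0]
contact_force: [-2.9, 2.2, 1.3]
gripper_width: 0.217
grasp_force: 59.3
```

Past the nub, with small forces. Continue down to just above the floor.

{"api": "jog_arm", "payload": {
  "motion": "0 0 0 0.003 0 0 0;0 0 0 0.006 0 0 0;0 0 0 0.009 0 0 0;0 0 0 0.012 0 0 0;0 0 0 0.015 0 0 0"
}}

```text
time: 28.38
tool_pos: [0.5432, -0.2741, 0.0971]
tool_rot: [-0.0, 0.767, 0.642, -0.0]
contact_force: [-3.9, 1.1, 2.0]
gripper_width: 0.217
grasp_force: 59.4
```

{"api": "jog_arm", "payload": {
  "motion": "0 0 0 0.003 0 0 0;0 0 0 0.006 0 0 0;0 0 0 0.009 0 0 0;0 0 0 0.012 0 0 0;0 0 0 0.014 0 0 0"
}}

```text
time: 29.0
tool_pos: [0.5431, -0.2741, 0.0901]
tool_rot: [-0.0, 0.767, 0.642, -0.0]
contact_force: [-3.4, 0.8, 1.2]
gripper_width: 0.216
grasp_force: 59.4
```

{"api": "jog_arm", "payload": {
  "motion": "0 0 0 0.002 0 0 0;0 0 0 0.004 0 0 0;0 0 0 0.006 0 0 0;0 0 0 0.008 0 0 0;0 0 0 0.008 0 0 0"
}}

```text
time: 29.62
tool_pos: [0.543, -0.274, 0.0859]
tool_rot: [-0.0, 0.767, 0.642, -0.0]
contact_force: [-3.1, 1.1, 0.7]
gripper_width: 0.218
grasp_force: 59.3
```

{"api": "jog_arm", "payload": {
  "motion": "0 0 0 0.001 0 0 0;0 0 0 0.002 0 0 0;0 0 0 0.003 0 0 0;0 0 0 0.005 0 0 0;0 0 0 0.006 0 0 0"
}}

```text
time: 30.25
tool_pos: [0.5432, -0.2741, 0.0831]
tool_rot: [0.0, 0.767, 0.642, -0.0]
contact_force: [-4.7, 0.9, -0.1]
gripper_width: 0.216
grasp_force: 59.4
```

{"api": "jog_arm", "payload": {
  "motion": "0 0 0 0.001 0 0 0;0 0 0 0.002 0 0 0;0 0 0 0.002 0 0 0;0 0 0 0.002 0 0 0;0 0 0 0.002 0 0 0"
}}

```text
time: 30.88
tool_pos: [0.543, -0.274, 0.082]
tool_rot: [-0.0, 0.767, 0.642, -0.0]
contact_force: [-3.8, 1.5, 0.8]
gripper_width: 0.22
grasp_force: 59.3
```

{"api": "jog_arm", "payload": {
  "motion": "0 0 0 0.001 0 0 0;0 0 0 0.002 0 0 0;0 0 0 0.002 0 0 0;0 0 0 0.002 0 0 0;0 0 0 0.002 0 0 0"
}}

```text
time: 31.5
tool_pos: [0.5432, -0.2741, 0.0812]
tool_rot: [-0.0, 0.767, 0.642, 0.0]
contact_force: [-2.8, 1.1, 1.9]
gripper_width: 0.216
grasp_force: 59.4
```

{"api": "jog_arm", "payload": {
  "motion": "0 0 0 0.001 0 0 0;0 0 0 0.002 0 0 0;0 0 0 0.002 0 0 0;0 0 0 0.002 0 0 0;0 0 0 0.002 0 0 0"
}}

```text
time: 32.12
tool_pos: [0.5433, -0.2742, 0.0808]
tool_rot: [0.0, 0.767, 0.642, -0.0]
contact_force: [-4.1, 1.7, 4.2]
gripper_width: 0.217
grasp_force: 59.8
```

{"api": "jog_arm", "payload": {
  "motion": "0 0 0 0.001 0 0 0;0 0 0 0.001 0 0 0;0 0 0 0.001 0 0 0;0 0 0 0.001 0 0 0;0 0 0 0.001 0 0 0"
}}

```text
time: 32.75
tool_pos: [0.5434, -0.2743, 0.0808]
tool_rot: [0.0, 0.767, 0.642, -0.0]
contact_force: [-5.6, 2.5, 6.2]
gripper_width: 0.214
grasp_force: 60.1
```

{"api": "jog_arm", "payload": {
  "motion": "0 0 0 -0.002 0 0 0;10 0 0 -0.002 0 0 0;60 0 0 -0.002 0 0 0;60 0 0 -0.002 0 0 0;60 0 0 -0.002 0 0 0"
}}

```text
time: 33.38
tool_pos: [0.5436, -0.2743, 0.0808]
tool_rot: [0.001, 0.767, 0.642, 0.0]
contact_force: [0.9, -0.4, 0.4]
gripper_width: 0.599
grasp_force: 0.0
```

{"api": "jog_arm", "payload": {
  "motion": "60 0 0 -0.02 0 0 0;60 0 0 -0.06 0 0 0;60 0 0 -0.14 0 0 0;60 -0.08 0 -0.24 0 0 0;60 -0.18 0 -0.3 0 0 0"
}}

```text
time: 34.0
tool_pos: [0.5286, -0.3636, 0.2364]
tool_rot: [0.003, 0.766, 0.643, 0.001]
contact_force: [0.8, -1.2, -0.3]
gripper_width: 0.6
grasp_force: 0.0
```

```bash
python3 - <<'E'
from face import *
s=state();print(s["tool_pos"],s["contact_force"].round(1))
f,P,m,near=face("wrist",(.5636,-.2175),.075,.19)
q=P[near&(P[...,2]>.105)&(P[...,2]<.16)];q=q[np.hypot(q[:,0]-.5432,q[:,1]+.274)<.03]
if len(q):print("barrel",len(q),np.median(q,0).round(4),cv2.minEnclosingCircle((q[:,:2]*1000).astype(np.float32)),q[:,2].max())
t=grab_frame("top")["color"]
s=grab_frame("side")["color"]
im=np.hstack([f["color"][:,160:480],cv2.resize(t[140:260,180:460],(480,206),interpolation=3).repeat(1,0) if 0 else s[:,80:560]])
cv2.imwrite("pics/end.png",im[:,:,::-1])
E
```

```text
[ 0.52859504 -0.36362684  0.23640553] [ 0.8 -1.2 -0.3]
wrist rect ((546.9303588867188, -264.5714111328125), (90.51429748535156, 70.2739028930664), 70.1332778930664) medz 0.07478696659829176
barrel 674 [ 0.5423 -0.2738  0.1149] ((542.188232421875, -273.87994384765625), 9.925049781799316) 0.11776860178353188
```

View pics/end.png

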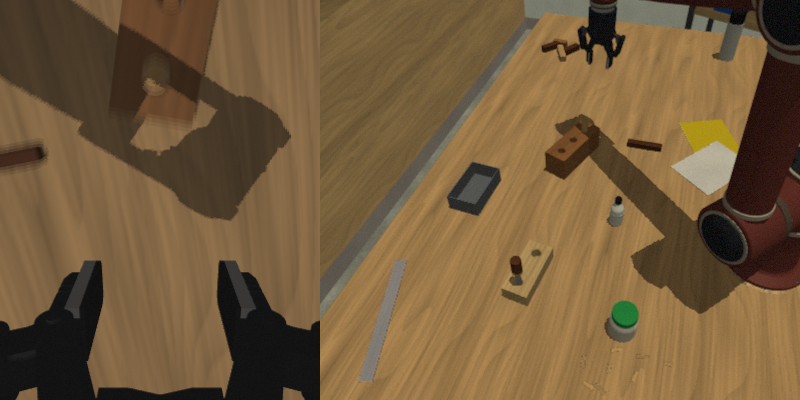

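The barrel's top is at z 0.115, so it is home, and it stands in the end well (wrist view about (155,75), side view about (585,125)). The feeler is back in the caddy at about (516,268). The bystanders look untouched.

```bash
python3 -c "from plant import *;print(job_done())"
```

```text
the job is handed in; nothing more can be done
None
```

The job is handed in at about 34 s on the robot's clock: the feeler touched the bare floor of the clear end well (the one nearest −y) and is back upright in its caddy hole, and the barrel is fully home in that well and released; the wrist never read above about 7 N, and I got no verdict back.

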